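# Load a sample bottle into the wall-thickness gauge

### The job

Pick up the amber sample bottle lying in the blue cradle and lay it in the open end of the gauge's V-bed, clear of the sensor head and with its base facing the red stop. Then slide it gently along the V, in under the head, until its base is fully home against the stop, and leave it lying there. It is glass: do not drop it or knock it about, and leave the other bottles and the calliper where they are.

Things in the scene. Friction and masses are not known exactly. Their poses are not given: they have to be found in the camera images.
- bottle: Amber glass bottle lying level, 170 mm long, about 0.17 kg (varies): round body 48 mm across for the first 104 mm from the base, a 33 mm tapering shoulder, then neck and mouth 28 mm across. Origin on its axis 60 mm from the base (about its balance point, midway between the cradle's supports, within 5 mm); +x points along the bottle to the base. May be rolled about its axis.
- bottle_base (a point): Centre of the bottle's flat base, on its axis, 60 mm along +x from the bottle's origin.
- bottle_mouth (a point): Centre of the bottle's mouth, on its axis, 110 mm along -x from the bottle's origin.
- cradle: Fixed cradle: blue base 100 x 55 x 10 mm, two white supports 64 mm apart (centres), each 12 mm thick, 36 mm wide, with a shallow 120-degree notch. The bottle lies loose in them, along the cradle's x, its axis 56 mm above the bench. Supports reach up to 17 mm below that axis: the bottle's sides are free for fingers between them. Origin: centre of the underside.
- gauge: Fixed bench gauge: grey base plate 460 x 130 x 18 mm, origin at the centre of its underside. +x runs along the V-bed to the stop. The steel V-bed is a 90-degree groove, 40 mm wide at its top edges (50 mm over all), on the plate's centre line. A bottle lying in it has its axis 66 mm above the bench; the V's top edges are 14 mm below that axis.
- bed_end (a point): Open end of the V-bed, 320 mm before the stop's face, on the axis of a bottle lying in the bed (66 mm above the bench). Same axes as the gauge. The 250 mm of bed next to it are open above, for laying a bottle in.
- head_edge (a point): Lower front edge (middle) of the white sensor head, 106 mm above the bench. The head is 52 mm wide and overhangs the last 70 mm of the bed before the stop; a lying bottle passes below it with about 11 mm to spare under its optics ring. It is carried by a column 70 x 60 mm, 195 mm tall, whose front is 30 mm beyond the stop's face. Same axes as the gauge.
- stop_face (a point): Centre of the face of the rigid stop, a red disc 34 mm across facing the gauge's -x, on the axis of a bottle lying in the bed (66 mm above the bench). Same axes as the gauge: +x along the bed into the stop, z up. The bottle slides in the V with ordinary dry friction (about 1 to 3 N of push).
- green1: Green glass bottle of the same shape, standing upright, 170 mm tall; leave alone. Origin: centre of its underside.
- green2: Another green glass bottle like it, standing upright; leave alone. Origin: centre of its underside.
- calliper: Digital calliper lying flat, about 200 x 55 x 12 mm; leave alone. Origin: centre of the beam's underside; x along the beam.
Not all that is in view belongs to the job. What is meant by the bottle is not pink, and is the larger of those in its own colour.

How it is judged (in metres and radians):
On the way:
1. the bottle lies in the V-bed, base towards the stop and at least 60 mm short of it (clear of the sensor head) (x of bottle_base in the frame of stop_face between -0.26 and -0.06 m and y of bottle_base in the frame of stop_face between -0.004 and 0.004 m and z of bottle_base in the frame of stop_face between -0.004 and 0.004 m and x of bottle_mouth in the frame of stop_face below -0.225 m and angle between the x axis of bottle and the x axis of gauge, either way round below 0.06 rad), for 0.2 s.
At the end, for the whole second after the job is handed in: The amber bottle lies at rest in the V-bed (axis within 3 mm sideways and in height, and within 0.05 rad of the bed), its base within 3 mm of the stop's face (x of bottle_base in the frame of stop_face between -0.003 and 0.003 m and y of bottle_base in the frame of stop_face between -0.003 and 0.003 m and z of bottle_base in the frame of stop_face between -0.003 and 0.003 m and angle between the x axis of bottle and the x axis of gauge, either way round below 0.05 rad and linear speed of bottle below 0.01 m/s); the robot touches nothing.
It fails at once if the bottle is pushed or knocked against the gauge with more than 40 N (contact force between bottle and gauge above 40 N).
It fails at once if the bottle is dropped onto the bench (height (world z) of bottle below 0.035 m).
It fails at once if a green bottle is moved more than 30 mm or knocked over (distance of any of green1, green2 from where it was at the start of the episode above 0.03 m or angle between any of green1, green2's own z axis and vertical above 0.5 rad).
It fails at once if the calliper is moved more than 30 mm (distance of calliper from where it was at the start of the episode above 0.03 m).
It also fails if it takes over 54 s, if anything falls off the work surface, if the arm or the gripper's body presses on something with over 40 N, if the wrist force passes 120 N, or if a joint passes its speed limit or range.

### The arm

A 6-joint arm with a two-finger parallel gripper is mounted at the origin on the work surface. World frame = base frame: x ahead of the robot, y to its left, z up, the work surface at z = 0. Lengths are in mm, angles in degrees, forces in N, time in s.
With the tool pointing down it reaches from about 350 to 850 mm from the base axis. Payload 8.1 kg.
Tool frame: the origin (TCP) lies at the very end of the fingers, on their centre line; the grasp point (between the pads) lies 19 mm behind it (r.grip_point_offset is the distance from the TCP to the grasp point, in mm); z points along the fingers, y is the line along which they close (so a half turn about z gives the same grasp; the last joint's range is limited). The gripper opens to 85 mm and grips with 20 to 120 N. Pads are 22 mm wide; open, the fingers measure 114 mm over their backs; the gripper's body (76 mm by 85 mm) begins 54 mm behind the grasp point. The pads swing forward as they close: fully open they stand 13 mm farther back than shut.
Start: joints at [-74.737, 7.471, 85.268, -0, 87.261, -4.893], TCP at [206.773, -563.25, 231.292] pointing down, gripper open.
Joint ranges: [-169.43, 169.43], [-51.17, 129.36], [1.28, 143.12], [-76.62, 256.62], [0, 156.53], [-152.29, 152.29]. Speed limits (degrees/s): [136.94, 136.94, 159.86, 180, 180, 180].

### API

Orientations are given as [roll, pitch, yaw] about the fixed x, y, z axes, in that order (R = Rz(yaw) Ry(pitch) Rx(roll)).
In Python, from bench import status, eyes, r gives the robot as it stands.
- The arm moves only by the shell command python3 -m handwheel 'ROWS' [FORCE]. ROWS is a JSON object whose one key "series" holds a list that holds one entry, the list of rows, each a list of 7 numbers: the shift along the tool's x, y, z in cm, then the turn, a rotation vector about the tool's x, y, z in rad, then the opening, from 0 (shut) to 1 (fully open). In form: {"series": [[[tx, ty, tz, rx, ry, rz, claw], ...]]}. A call has 1 to 12 rows; each row is the pose to reach, as a shift and turn from the pose commanded when the call began, along the tool's axes at that moment; what a row does not reach only later rows make up. A row lasts 1/8 s, in which the tool goes at most 62.5 mm and 10.7 degrees, less where a joint would pass 70% of its speed; a pose out of reach is approached as far as the arm can. A call with a gripper value outside its range is refused whole. The fingers move at their own pace and stop on an object; FORCE is the grip in N (left out, the last holds). Time passes only in rows, so rows that repeat a pose let the fingers close. It gives the time, the measured TCP pose, the force, the opening and the grip force at its end, in the units of the state.
- status.sense(): the state, without advancing time (a new reading comes with each control period).
- eyes.snapshot(name): name is "scene" or "top"; returns a dict with "img" (480x640x3 uint8, red, green, blue), "mtx" (3x3 intrinsics, pixels), "k1" (the pictures are not rectified: a ray, as slopes to the right and down, at radius r is drawn at 1 + k1 r^2 times it, then the intrinsics apply), "R" (3x3) and "t" (3): a world point X has camera coordinates R X + t. Camera axes: x right, y down, z forward; pixel columns grow to the right and rows downward; lengths in mm; the calibration is good to about 2 mm. A picture is of the moment at which its call begins. There is no depth.
- r.hand_in(): hands the job in; it is judged then, once.
The state is a dict: "time": time; "joint_pos": joint angles; "qd": joint speeds; "joint_efforts": joint torques, N m; "tool_pos": TCP position; "tcp_rot": TCP orientation; "ft_force": force on the tool from outside, world axes, zero at the start; "wrist_torque": the same for the moment, N m; "finger_gap": finger opening in mm; "grip_force": force on a finger pad.
Only numpy, scipy, OpenCV 4.12 (cv2) and the standard library are available. Lean on these libraries where they do the work, as an engineer would, in place of code of your own. Each camera call takes 0.05 s, during which the arm holds its last target. There are 200 camera calls.

## Working session

There is one attempt and no reset: what is moved stays moved. The work goes in short steps, Python scripts to look and compute and a shell command to move; the robot and the scene stay as the last step left them, time stands still between calls to the robot, and variables do not carry over. Pictures are saved under pics/ and viewed, at most 12 in all, crops included, and the job is handed in when it is done.

```bash
ls; mkdir -p pics; python3 - <<'E'
from bench import status, eyes, r
import cv2,numpy as np
s=status.sense();print(s)
for n in("scene","top"):
    d=eyes.snapshot(n);cv2.imwrite(f"pics/{n}0.png",d["img"][:,:,::-1]);print(n,d["mtx"],d["k1"],d["R"],d["t"])
print(r.grip_point_offset)
E
```

```text
pics
{'time': 0.0, 'joint_pos': array([-7.47362226e+01,  7.51472092e+00,  8.53299666e+01, -2.47158166e-04,
        8.72583957e+01, -4.89327266e+00]), 'qd': array([-0.0047608 , -0.01224392, -0.02657581, -0.02605529,  0.01264138,
       -0.02326651]), 'joint_efforts': array([-1.09204073e-03, -5.69395924e+01, -5.00563502e+01, -4.06132949e-04,
        1.45513960e-02, -6.89589569e-06]), 'tool_pos': array([ 206.63310451, -562.72770575,  230.24184622]), 'tcp_rot': array([-1.79897271e+02, -8.54703216e-03,  2.01570544e+01]), 'ft_force': array([-0.47824514, -0.06525201,  0.4380143 ]), 'wrist_torque': array([-0.0369298 , -0.06262566,  0.00640789]), 'grip_force': 0.0, 'finger_gap': 85.89381460986043}
scene [[454.54437738   0.         326.46425101]
 [  0.         454.54437738 237.8673705 ]
 [  0.           0.           1.        ]] 0.028817308189386447 [[ 0.75606509  0.65445246 -0.00758643]
 [ 0.39255737 -0.46272117 -0.79485082]
 [-0.52370248  0.59798085 -0.60675746]] [-333.63280236 -112.78791223 1458.23596877]
top [[515.68532112   0.         314.16514289]
 [  0.         515.68532112 225.46058304]
 [  0.           0.           1.        ]] 0.008541229061640105 [[-2.31657534e-02 -9.99731271e-01  8.56898497e-04]
 [-9.98766595e-01  2.31057310e-02 -4.39478588e-02]
 [ 4.39162495e-02 -1.87392686e-03 -9.99033459e-01]] [ -16.83963458  475.82668857 1305.14485857]
18.700000000000003
```

View pics/scene0.png

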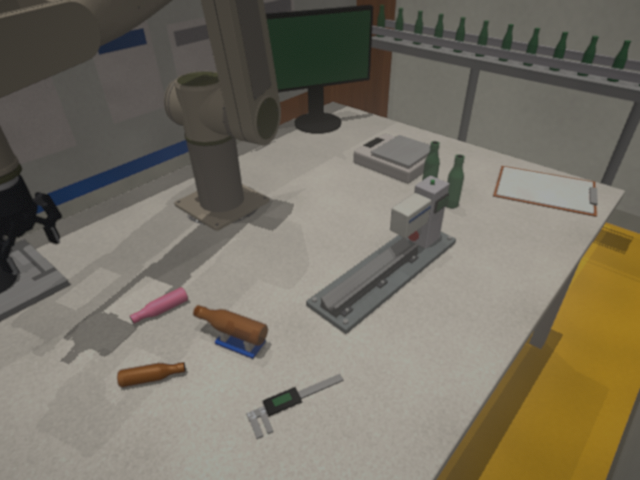

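View pics/top0.png

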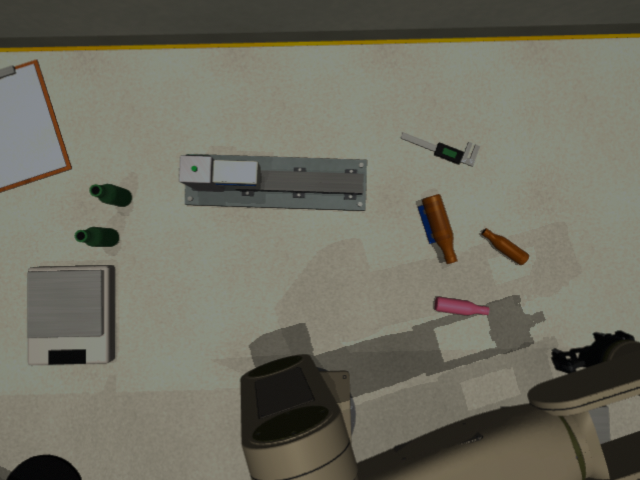

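The scene view shows the large amber bottle in the blue cradle, with its mouth at (200,312) and base near (258,332). The top view has its base at (431,198), its mouth at (451,262), and the gauge spanning x 180–367 with the head on the left. I'll enlarge both to read the positions more closely.

```bash
python3 - <<'E'
import cv2,numpy as np
t=cv2.imread("pics/top0.png");s=cv2.imread("pics/scene0.png")
def crop(im,x,y,w,h,k,step=10):
    c=cv2.resize(im[y:y+h,x:x+w],None,fx=k,fy=k,interpolation=cv2.INTER_CUBIC)
    c=cv2.convertScaleAbs(c,alpha=1.4,beta=10)
    for i in range(x-x%step+step,x+w,step):
        cv2.line(c,((i-x)*k,0),((i-x)*k,5),(0,0,255),1); cv2.putText(c,str(i),((i-x)*k-10,15),0,.35,(0,0,255),1)
    for i in range(y-y%step+step,y+h,step):
        cv2.line(c,(0,(i-y)*k),(5,(i-y)*k),(0,0,255),1); cv2.putText(c,str(i),(6,(i-y)*k+4),0,.35,(0,0,255),1)
    return c
a=crop(t,170,145,200,75,4); b=crop(t,405,185,66,85,4)
c=np.zeros((600,800,3),np.uint8); c[:300]=a; c[300:300+300,:264]=b[:300]
e=crop(s,185,295,88,62,6); c[300:300+300,270:270+528]=e[:300,:]
cv2.imwrite("pics/c1.png",c)
cv2.imwrite("pics/c2.png",crop(s,300,170,160,120+37,5)[:600] if 0 else cv2.resize(crop(s,300,170,160,160,4),None,fx=.9,fy=.9))
E
```

```text
(no output)
```

View pics/c1.png

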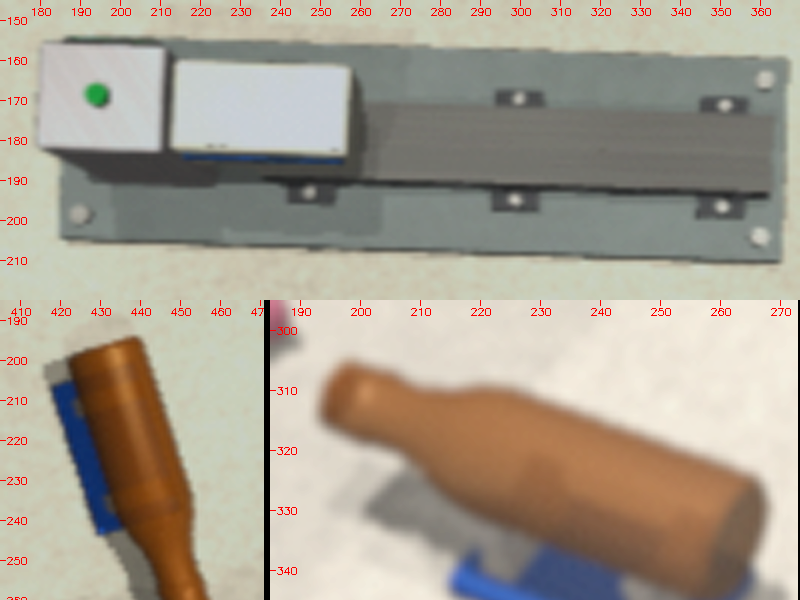

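View pics/c2.png

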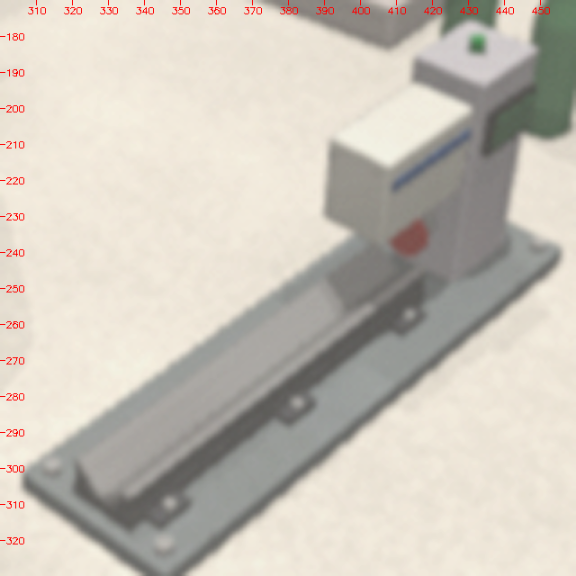

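The crops give these top-view pixels:
- **Plate corners:** (367,159.5), (365,210.5), (185.5,204.5), (186.3,154.5)
- **Column top:** (180,156)–(211,183)
- **Bed end:** x≈363, y 173–194
- **Bottle base edge:** (422.5,199)–(440,194)

Next I'll fit the poses.

```bash
cat > h.py <<'E'
import cv2,numpy as np
from bench import status, eyes, r
from scipy.optimize import least_squares, minimize
def proj(d,X):
    k=np.array([d["k1"],0,0,0,0.]); 
    return cv2.projectPoints(np.asarray(X,float).reshape(-1,1,3),cv2.Rodrigues(d["R"])[0],d["t"].astype(float),d["mtx"],k)[0][:,0]
def pose(x,y,a,P,z=0):
    P=np.asarray(P,float);c,s=np.cos(a),np.sin(a)
    return np.c_[x+c*P[:,0]-s*P[:,1],y+s*P[:,0]+c*P[:,1],P[:,2]+z]
# bottle surface pts (x from origin, +x base), axis z=0
th=np.linspace(0,2*np.pi,24,endpoint=False)
def ring(x,R): return np.c_[np.full(24,x),R*np.cos(th),R*np.sin(th)]
SEG=[(ring(60,24),ring(-44,24)),(ring(-44,24),ring(-77,14)),(ring(-77,14),ring(-110,14))]
def mask(d,x,y,a,z,S=4):
    m=np.zeros((480*S,640*S),np.uint8)
    for A,B in SEG:
        p=proj(d,np.r_[pose(x,y,a,A,z),pose(x,y,a,B,z)])
        h=cv2.convexHull(((p+.5)*S).astype(np.float32)).astype(np.int32)
        cv2.fillConvexPoly(m,h,255)
    return cv2.resize(m,(640,480),interpolation=cv2.INTER_AREA)/255.
def amber(img):
    h=cv2.cvtColor(img,cv2.COLOR_RGB2HSV)
    return ((h[...,0]>4)&(h[...,0]<19)&(h[...,1]>125)&(h[...,2]>25)).astype(np.uint8)
def blob(img,x0,x1,y0,y1):
    m=amber(img);w=np.zeros_like(m);w[y0:y1,x0:x1]=m[y0:y1,x0:x1]
    n,l,st,_=cv2.connectedComponentsWithStats(w);i=1+np.argmax(st[1:,4])
    return (l==i).astype(float)
def fit(obs,x0,z):
    f=lambda p:sum(np.abs(mask(d,p[0],p[1],p[2]/100,z)-m).sum()/m.sum() for d,m in obs)
    o=minimize(f,x0,method="Nelder-Mead",options=dict(initial_simplex=np.array(x0)+np.array([[0,0,0],[12,0,0],[0,12,0],[0,0,10]]),xatol=.1,fatol=1e-4))
    return o.x,o.fun
E
python3 - <<'E'
from h import *
T=eyes.snapshot("top");S=eyes.snapshot("scene")
mt=blob(T["img"],410,475,185,270);ms=blob(S["img"],180,280,295,360)
print(mt.sum(),ms.sum())
for o in([(T,mt)],[(S,ms)],[(T,mt),(S,ms)]): print(fit(o,[480,-305,26],56))
PT=np.array([[-230,-65,18],[-230,65,18],[230,65,18],[230,-65,18]])
obsT=np.array([[367,159.5],[365,210.5],[185.5,204.5],[186.3,154.5]])
COL=np.array([[100,-30,195],[30,-30,195],[30,30,195],[100,30,195]]);oC=np.array([[180,156.2],[211.2,156.7],[210.8,183],[179.5,182.5]])
BE=np.array([[-320,-25,52],[-320,25,52]]);oB=np.array([[363,173.3],[362,193.5]])
HE=np.array([[-70,26,106]]);oH=np.array([[390.3,229.7]])
oS=np.array([[306.1,303.9],[456.1,240.5]]) # scene plate corners
def res(p,parts=False):
    x,y,a,d=p; D=np.array([d,0,0])
    L=[proj(T,pose(x,y,a,PT))-obsT,proj(T,pose(x,y,a,COL+D))-oC,proj(T,pose(x,y,a,BE+D))-oB,proj(S,pose(x,y,a,HE+D))-oH,
       proj(S,pose(x,y,a,PT[[1,3]]))-oS]
    return L if parts else np.concatenate(L).ravel()
s=least_squares(res,[630,70,1.57,100],loss="soft_l1");print(s.x,np.degrees(s.x[2]))
for l in res(s.x,1):print(np.round(l,1).tolist())
x,y,a,d=s.x;print("stop",x+d*np.cos(a),y+d*np.sin(a))
E
```

```text
1136.0 1059.0
(array([ 481.00315997, -332.24594339,   28.86570542]), np.float64(0.08937793427230047))
(array([ 467.52784229, -337.62545132,   25.04020211]), np.float64(0.4552315354848266))
(array([ 481.42620882, -332.47638342,   27.33023862]), np.float64(0.576304441565425))
[588.07557235  66.82434897   1.51729069 100.60465995] 86.93435262388023
[[-0.1, -0.2], [0.6, -0.3], [-1.0, 0.1], [0.3, -0.7]]
[[-0.5, -0.9], [0.1, -0.4], [-0.5, 0.4], [-1.1, -0.1]]
[[0.7, -0.5], [1.1, -0.6]]
[[-2.4, -0.3]]
[[-1.4, -4.3], [-0.6, -3.2]]
stop 593.4559210601989 167.28503506989358
```

```bash
python3 - <<'E'
from h import *
import h
T=eyes.snapshot("top");S=eyes.snapshot("scene")
hs=cv2.cvtColor(S["img"],cv2.COLOR_RGB2HSV)
for p in [(205,313),(220,315),(230,322),(245,330),(262,335),(240,340)]: print(p,hs[p[1],p[0]],end=" ")
h.amber=lambda img:(lambda q:((q[...,0]<22)&(q[...,1]>75)&(q[...,2]>15)).astype(np.uint8))(cv2.cvtColor(img,cv2.COLOR_RGB2HSV))
mt=blob(T["img"],410,475,185,270);ms=blob(S["img"],180,280,295,360)
print(mt.sum(),ms.sum())
F=[fit(o,[480,-330,28],56) for o in([(T,mt)],[(S,ms)],[(T,mt),(S,ms)])]
for f in F: print(f)
g=[588.08,66.82,1.5173,100.6]
PT=np.array([[-230,-65,18],[-230,65,18],[230,65,18],[230,-65,18]])
def draw(d,x,y,w,hh,k,p):
    c=cv2.resize(d["img"][y:y+hh,x:x+w,::-1],None,fx=k,fy=k,interpolation=cv2.INTER_CUBIC)
    def pl(P,col): 
        q=((proj(d,P)+.5-[x,y])*k).astype(int); cv2.polylines(c,[q],True,col,1)
    for A,B in SEG:
        pl(pose(p[0],p[1],p[2]/100,A,56),(0,255,0));pl(pose(p[0],p[1],p[2]/100,B,56),(0,255,0))
    pl(pose(*g[:3],PT),(0,0,255));pl(pose(*g[:3],PT-[0,0,18]),(255,0,255))
    D=np.array([g[3],0,0])
    pl(pose(*g[:3],np.array([[-320,-25,52],[-320,25,52],[0,25,52],[0,-25,52]])+D),(255,255,0))
    pl(pose(*g[:3],np.array([[-70,-26,106],[-70,26,106],[0,26,106],[0,-26,106]])+D),(0,255,255))
    return c
c=np.zeros((600,800,3),np.uint8)
c[:280,:264]=draw(T,405,190,66,70,4,F[2][0])
c[:280,270:270+400]=draw(S,180,290,100,70,4,F[2][0])
c[280:600,:400]=draw(T,175,145,200,80,4,F[2][0])[:,:400]
c[280:600,400:]=draw(S,300,170,200,160,2,F[2][0]) if 0 else draw(S,300,180,133,107,3,F[2][0])[:320,:399].repeat(1,0) if 0 else cv2.resize(draw(S,300,170,160,160,4,F[2][0]),(400,320))
cv2.imwrite("pics/c3.png",c)
E
```

```text
(205, 313) [ 13 153 113] (220, 315) [ 13 153 118] (230, 322) [ 13 156 108] (245, 330) [ 12 140 111] (262, 335) [ 14 100  79] (240, 340) [114 105  73] 1199.0 1378.0
(array([ 481.39016165, -332.69299556,   27.76280786]), np.float64(0.05769513810528382))
(array([ 484.44309346, -335.25479337,   26.24341629]), np.float64(0.14192777256040295))
(array([ 482.08089906, -332.59589217,   28.21847024]), np.float64(0.2200380065718273))
```

View pics/c3.png

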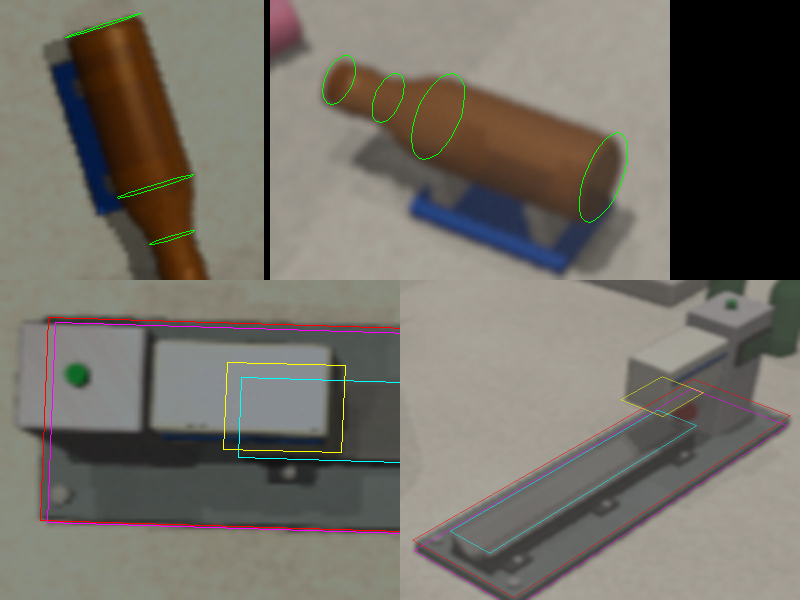

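The overlay fits the bottle well in both views. The gauge fits in the top view, with a bias of about 1–2 px in the scene view. First move: hover over the bottle with tool x along its axis.

```bash
cat >> h.py <<'E'
from scipy.spatial.transform import Rotation as Ro
def to(p,yaw):
    s=status.sense();R=Ro.from_euler("xyz",s["tcp_rot"],degrees=True);G=Ro.from_euler("xyz",[180,0,yaw],degrees=True)
    print("t",round(s["time"],2),"tcp",s["tool_pos"].round(1),s["tcp_rot"].round(1),"F",s["ft_force"].round(1),"gap",round(s["finger_gap"],1))
    print("shift cm",(R.inv().apply(np.array(p)-s["tool_pos"])/10).round(2),"rot",(R.inv()*G).as_rotvec().round(4))
E
python3 -c "
from h import *
to([482,-333,140],16.0)"
```

```text
t 0.3 tcp [ 206.7 -563.1  230.9] [-180.    -0.    20.2] F [-0.9  0.1  0.5] gap 85.6
shift cm [ 33.77 -12.11   9.1 ] rot [-0.0006 -0.      0.0725]
```

```bash
python3 -m handwheel '{"series": [[[5,-1.8,1.3,0,0,0.07,1],[10,-3.6,2.7,0,0,0.0725,1],[15,-5.4,4,0,0,0.0725,1],[20,-7.2,5.4,0,0,0.0725,1],[25,-9,6.8,0,0,0.0725,1],[30,-10.8,8.1,0,0,0.0725,1],[33.8,-12.1,9.1,0,0,0.0725,1],[33.8,-12.1,9.1,0,0,0.0725,1],[33.8,-12.1,9.1,0,0,0.0725,1],[33.8,-12.1,9.1,0,0,0.0725,1]]]}' 25; python3 -c "
from h import *
to([482,-333,45],16.0)"
```

```text
time: 1.55
tool_pos: [481.8, -334.3, 140.8]
tcp_rot: [180.0, -0.0, 15.9]
ft_force: [0.4, 0.2, -0.5]
finger_gap: 85.3
grip_force: 0.0
t 1.55 tcp [ 481.8 -334.3  140.8] [180.   -0.   15.9] F [ 0.4  0.2 -0.5] gap 85.3
shift cm [ 0.06 -0.12  9.58] rot [ 0.0007 -0.0001 -0.0014]
```

```bash
python3 -m handwheel '{"series": [[[0.05,-0.12,2.5,0,0,0,1],[0.05,-0.12,5,0,0,0,1],[0.05,-0.12,7.5,0,0,0,1],[0.05,-0.12,9,0,0,0,1],[0.05,-0.12,9.55,0,0,0,1],[0.05,-0.12,9.55,0,0,0,1],[0.05,-0.12,9.55,0,0,0,1]]]}'; python3 - <<'E'
from h import *
a=eyes.snapshot("top");b=eyes.snapshot("scene")
c=np.zeros((400,800,3),np.uint8)
c[:,:400]=cv2.resize(a["img"][170:270,390:490,::-1],(400,400));c[:,400:]=cv2.resize(b["img"][270:370,180:280,::-1],(400,400))
cv2.imwrite("pics/g1.png",c)
E
```

```text
time: 2.42
tool_pos: [483.2, -332.6, 46.0]
tcp_rot: [179.9, -0.1, 16.0]
ft_force: [0.0, -0.1, -0.3]
finger_gap: 85.5
grip_force: 0.0
```

View pics/g1.png

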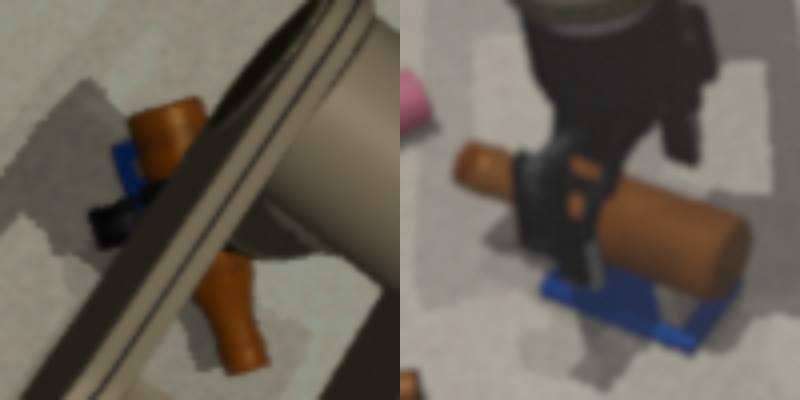

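The crop shows the fingers straddling the body between the supports, with the near finger at about scene pixel (221,335). I'll close gently.

```bash
python3 -m handwheel '{"series": [[[0,0,0,0,0,0,0.75],[0,0,0,0,0,0,0.62],[0,0,0,0,0,0,0.55],[0,0,0,0,0,0,0.5],[0,0,0,0,0,0,0.4],[0,0,0,0,0,0,0.4],[0,0,0,0,0,0,0.4],[0,0,0,0,0,0,0.4],[0,0,0,0,0,0,0.4],[0,0,0,0,0,0,0.4]]]}' 30
```

```text
time: 3.78
tool_pos: [483.6, -333.8, 46.3]
tcp_rot: [179.8, -0.1, 16.0]
ft_force: [1.6, -6.1, 2.2]
finger_gap: 46.8
grip_force: 30.4
```

The gap of 46.8 mm, against a 48 mm body, suggests the pads are a little above the widest line. I'll reopen, go 5 mm lower and regrip.

```bash
python3 -m handwheel '{"series": [[[0,0,0,0,0,0,0.7],[0,0,0,0,0,0,0.8],[0,0.15,0.2,0,0,0,0.8],[0,0.15,0.5,0,0,0,0.8],[0,0.15,0.5,0,0,0,0.75],[0,0.15,0.5,0,0,0,0.62],[0,0.15,0.5,0,0,0,0.55],[0,0.15,0.5,0,0,0,0.45],[0,0.15,0.5,0,0,0,0.4],[0,0.15,0.5,0,0,0,0.4],[0,0.15,0.5,0,0,0,0.4],[0,0.15,0.5,0,0,0,0.4]]]}' 35;  python3 -m handwheel '{"series": [[[0,0,0,0,0,0,0.4],[0,0,0,0,0,0,0.4]]]}'
```

```text
time: 5.28
tool_pos: [483.4, -333.9, 40.4]
tcp_rot: [179.9, -0.0, 16.0]
ft_force: [0.8, -5.0, 3.3]
finger_gap: 47.1
grip_force: 36.0
time: 5.52
tool_pos: [483.4, -333.9, 40.3]
tcp_rot: [179.9, -0.0, 16.0]
ft_force: [0.7, -5.7, 3.3]
finger_gap: 47.0
grip_force: 36.0
```

```bash
python3 -m handwheel '{"series": [[[0,0,-0.3,0,0,0,0.4],[0,0,-0.8,0,0,0,0.4],[0,0,-1.6,0,0,0,0.4],[0,0,-3,0,0,0,0.4],[0,0,-5,0,0,0,0.4],[0,0,-7,0,0,0,0.4],[0,0,-9,0,0,0,0.4],[0,0,-10,0,0,0,0.4],[0,0,-10,0,0,0,0.4],[0,0,-10,0,0,0,0.4]]]}'; python3 - <<'E'
from h import *
a=eyes.snapshot("top");b=eyes.snapshot("scene")
c=np.zeros((400,800,3),np.uint8)
c[:,:400]=cv2.resize(a["img"][170:270,390:490,::-1],(400,400));c[:,400:]=cv2.resize(b["img"][230:370,180:320,::-1],(400,400))
cv2.imwrite("pics/g2.png",c)
g=[588.08,66.82,1.5173];u=np.array([np.cos(g[2]),np.sin(g[2])]);stop=np.array([593.46,167.3])
print("place",stop-u*180); to([*(stop-u*180),140],86.93)
E
```

```text
time: 6.78
tool_pos: [482.5, -333.0, 138.9]
tcp_rot: [-179.9, 0.1, 16.0]
ft_force: [0.5, 0.3, -2.2]
finger_gap: 46.6
grip_force: 36.3
place [583.83525348 -12.44249429]
t 6.88 tcp [ 482.3 -332.9  138.6] [-1.799e+02  1.000e-01  1.600e+01] F [ 0.2  0.4 -2.8] gap 47.0
shift cm [ 18.59 -28.    -0.12] rot [-2.200e-03 -1.000e-04 -1.238e+00]
```

View pics/g2.png

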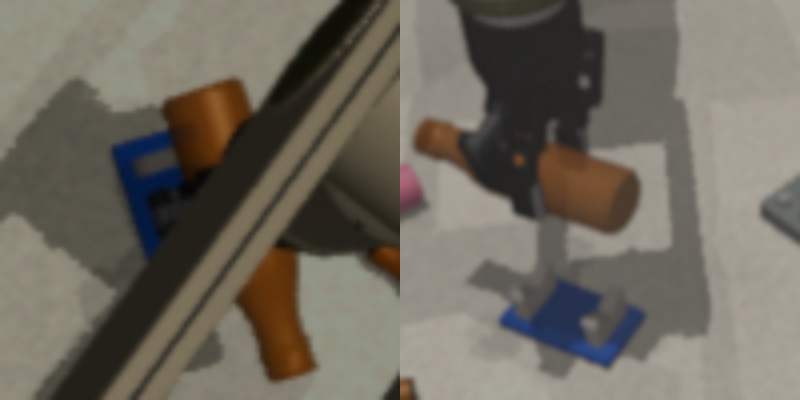

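The bottle is lifted level and clear of the cradle, with its base at scene pixel ~(402,300) and its mouth at ~(330,277). Next is the transfer to above the bed.

```bash
python3 -m handwheel '{"series": [[[0.9,-1.4,0,0,0,-0.06,0.4],[2.8,-4.2,0,0,0,-0.18,0.4],[4.8,-7.2,0,0,0,-0.32,0.4],[6.8,-10.2,0,0,0,-0.46,0.4],[8.8,-13.2,0,0,0,-0.6,0.4],[10.8,-16.2,0,0,0,-0.74,0.4],[12.8,-19.2,0,0,0,-0.88,0.4],[14.8,-22.2,0,0,0,-1.02,0.4],[16.6,-25,0,0,0,-1.14,0.4],[18,-27.2,-0.1,0,0,-1.21,0.4],[18.6,-28,-0.1,0,0,-1.238,0.4],[18.6,-28,-0.1,0,0,-1.238,0.4]]]}'; python3 -m handwheel '{"series": [[[0,0,0,0,0,0,0.4],[0,0,0,0,0,0,0.4]]]}'; python3 - <<'E'
from h import *
to([583.8,-12.4,70],86.93)
T=eyes.snapshot("top");S=eyes.snapshot("scene")
g=[588.08,66.82,1.5173,100.6];D=np.array([g[3],0,0])
s=status.sense();bz=s["tool_pos"][2]+15.7;bp=s["tool_pos"]
def draw(d,x,y,w,hh,k):
    c=cv2.resize(d["img"][y:y+hh,x:x+w,::-1],None,fx=k,fy=k,interpolation=cv2.INTER_CUBIC)
    def pl(P,col):
        q=((proj(d,P)+.5-[x,y])*k).astype(int); cv2.polylines(c,[q],True,col,1)
    for A,B in SEG:
        pl(pose(bp[0],bp[1],g[2],A,bz),(0,255,0));pl(pose(bp[0],bp[1],g[2],B,bz),(0,255,0))
    pl(pose(*g[:3],np.array([[-320,-25,52],[-320,25,52],[0,25,52],[0,-25,52]])+D),(255,255,0))
    return c
c=np.zeros((600,800,3),np.uint8)
c[:300,:600]=draw(T,240,150,150,75,4);c[300:,:]=draw(S,270,185,200,75,4)
c=np.zeros((600,800,3),np.uint8)
c[:,:360]=cv2.resize(draw(T,240,130,90,150,4),(360,600));c[:,360:]=draw(S,280,160,110,150,4)
cv2.imwrite("pics/g3.png",c)
E
```

```text
time: 8.38
tool_pos: [584.3, -12.3, 140.5]
tcp_rot: [-180.0, 0.0, 87.0]
ft_force: [-1.2, 0.3, -2.3]
finger_gap: 46.8
grip_force: 36.3
time: 8.62
tool_pos: [584.3, -13.8, 140.8]
tcp_rot: [-180.0, 0.0, 86.8]
ft_force: [-0.1, -0.4, -2.5]
finger_gap: 47.0
grip_force: 36.3
t 8.62 tcp [584.3 -13.8 140.8] [-180.     0.    86.8] F [-0.1 -0.4 -2.5] gap 47.0
shift cm [ 0.14 -0.06  7.08] rot [-0.0001  0.0002 -0.0015]
```

View pics/g3.png

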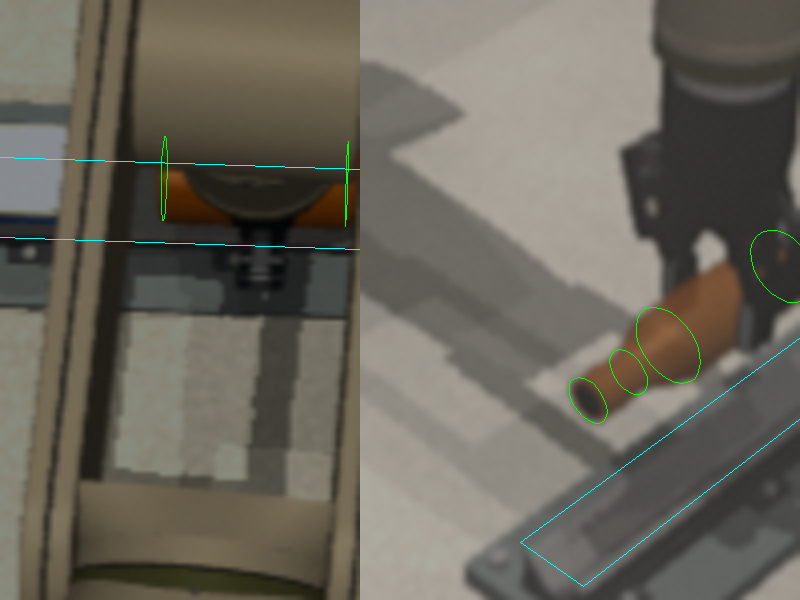

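The predicted bottle outline (green) matches the picture to about 1 px: mouth drawn at (588,400), seen at (590,405) in the crop. The bottle is lined up over the bed, so I'll go down.

```bash
python3 -m handwheel '{"series": [[[0.1,-0.05,2,0,0,0,0.4],[0.1,-0.05,4,0,0,0,0.4],[0.1,-0.05,6,0,0,0,0.4],[0.1,-0.05,7.5,0,0,0,0.4],[0.1,-0.05,8.3,0,0,0,0.4],[0.1,-0.05,8.5,0,0,0,0.4],[0.1,-0.05,8.5,0,0,0,0.4],[0.1,-0.05,8.5,0,0,0,0.4]]]}';python3 -m handwheel '{"series": [[[0,0,0.1,0,0,0,0.4],[0,0,0.2,0,0,0,0.4],[0,0,0.2,0,0,0,0.4]]]}'
```

```text
time: 9.72
tool_pos: [584.8, -12.0, 56.7]
tcp_rot: [179.9, 0.0, 86.9]
ft_force: [0.1, -0.3, -2.5]
finger_gap: 47.2
grip_force: 36.4
time: 10.1
tool_pos: [584.0, -11.9, 53.7]
tcp_rot: [-180.0, -0.0, 86.9]
ft_force: [-0.8, 0.3, -1.7]
finger_gap: 46.6
grip_force: 36.4
```

```bash
python3 -m handwheel '{"series": [[[0,0,0.1,0,0,0,0.4],[0,0,0.1,0,0,0,0.4]]]}';python3 -m handwheel '{"series": [[[0,0,0.1,0,0,0,0.4],[0,0,0.1,0,0,0,0.4]]]}'
```

```text
time: 10.35
tool_pos: [584.2, -11.9, 52.8]
tcp_rot: [180.0, -0.0, 86.9]
ft_force: [0.1, 0.0, -1.0]
finger_gap: 47.1
grip_force: 36.4
time: 10.6
tool_pos: [584.6, -11.9, 52.2]
tcp_rot: [179.9, -0.0, 86.9]
ft_force: [1.8, -0.1, -0.1]
finger_gap: 46.9
grip_force: 36.6
```

Contact has started: Fz unloads and Fx is +1.8 N, so the low-x flank is touching. I'll follow it slightly toward +x.

```bash
python3 -m handwheel '{"series": [[[0,0.1,0,0,0,0,0.4],[0,0.1,0.05,0,0,0,0.4],[0,0.1,0.05,0,0,0,0.4]]]}';python3 -m handwheel '{"series": [[[0,0.05,0.05,0,0,0,0.4],[0,0.05,0.1,0,0,0,0.4],[0,0.05,0.1,0,0,0,0.4]]]}'
```

```text
time: 10.98
tool_pos: [585.4, -12.0, 51.5]
tcp_rot: [180.0, 0.0, 86.9]
ft_force: [1.3, -0.1, 0.2]
finger_gap: 46.8
grip_force: 36.7
time: 11.35
tool_pos: [586.0, -12.0, 50.7]
tcp_rot: [179.9, 0.0, 86.9]
ft_force: [1.7, -0.9, 2.2]
finger_gap: 47.1
grip_force: 36.8
```

```bash
python3 -m handwheel '{"series": [[[0,0.05,0,0,0,0,0.4],[0,0.1,0,0,0,0,0.4],[0,0.1,0,0,0,0,0.4]]]}';python3 -m handwheel '{"series": [[[0,0,0.05,0,0,0,0.4],[0,0,0.05,0,0,0,0.4]]]}'
```

```text
time: 11.72
tool_pos: [586.3, -12.0, 50.4]
tcp_rot: [-180.0, -0.0, 86.9]
ft_force: [-2.0, 0.5, 5.7]
finger_gap: 47.0
grip_force: 37.1
time: 11.98
tool_pos: [586.3, -12.0, 50.4]
tcp_rot: [-180.0, -0.0, 86.9]
ft_force: [-4.2, -0.8, 9.1]
finger_gap: 46.8
grip_force: 37.5
```

Seated at z = 50.4, as predicted. I'll ease off, open slowly and retreat upward.

```bash
python3 -m handwheel '{"series": [[[0,-0.03,-0.07,0,0,0,0.4],[0,-0.03,-0.07,0,0,0,0.58],[0,-0.03,-0.07,0,0,0,0.65],[0,-0.03,-0.07,0,0,0,0.75],[0,-0.03,-0.07,0,0,0,0.85],[0,-0.03,-0.07,0,0,0,0.85],[0,-0.03,-2,0,0,0,0.85],[0,-0.03,-5,0,0,0,0.85],[0,-0.03,-9,0,0,0,0.85]]]}';python3 -m handwheel '{"series": [[[-5,0,-1,0,0,0,0.5],[-10,0,-1,0,0,0,0],[-15,0,-1,0,0,0,0],[-18.5,0,-1,0,0,0,0],[-18.5,0,-1,0,0,0,0],[-18.5,0,-1,0,0,0,0]]]}'; python3 - <<'E'
from h import *
T=eyes.snapshot("top");S=eyes.snapshot("scene")
c=np.zeros((600,800,3),np.uint8)
c[:300]=cv2.resize(T["img"][145:220,195:395,::-1],(800,300));c[300:,:400]=cv2.resize(S["img"][210:330,300:460,::-1],(400,300))
g=[590.5,66.82,1.5173];u=np.array([np.cos(g[2]),np.sin(g[2])]);stop=np.array([590.5,66.82])+100.6*u
print(stop,"mouth",stop-u*290); to([*(stop-u*310),75],86.93)
cv2.imwrite("pics/g4.png",c)
E
```

```text
time: 13.1
tool_pos: [585.8, -11.9, 141.3]
tcp_rot: [-179.9, -0.0, 86.9]
ft_force: [-0.0, -0.2, -0.0]
finger_gap: 72.6
grip_force: 0.0
time: 13.85
tool_pos: [576.7, -196.5, 150.8]
tcp_rot: [179.9, -0.0, 86.9]
ft_force: [-0.8, 0.4, -0.5]
finger_gap: -0.2
grip_force: 0.0
[595.87916389 167.27608292] mouth [ 580.37262783 -122.30904677]
t 13.95 tcp [ 576.7 -195.7  150.4] [180.  -0.  87.] F [-1.  -0.5 -0.1] gap -0.0
shift cm [ 5.35 -0.02  7.54] rot [ 0.0005 -0.0001  0.0012]
```

View pics/g4.png

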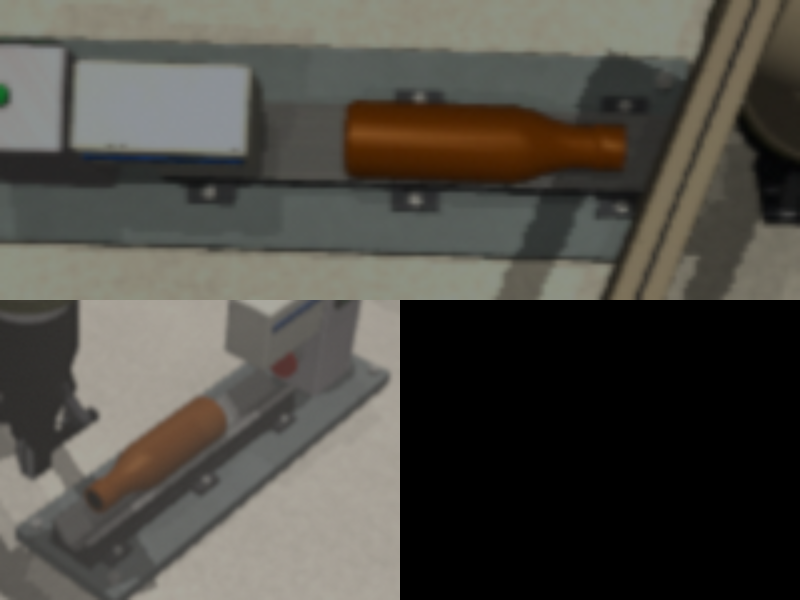

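The bottle lies squarely in the V: base at top pixel ~(281,180), mouth at ~(351,182), head edge at ~(257,177). I'll bring the closed fingers down behind the mouth.

```bash
python3 -m handwheel '{"series": [[[2,0,2,0,0,0,0],[4,0,4.5,0,0,0,0],[4,0,7,0,0,0,0],[4,0,9,0,0,0,0],[4,0,9,0,0,0,0],[4,0,9,0,0,0,0]]]}';python3 -m handwheel '{"series": [[[0.5,0,0,0,0,0,0],[1,0,0,0,0,0,0],[1.5,0,0,0,0,0,0],[1.8,0,0,0,0,0,0],[2.1,0,0,0,0,0,0],[2.4,0,0,0,0,0,0],[2.7,0,0,0,0,0,0],[3,0,0,0,0,0,0]]]}'; python3 - <<'E'
from h import *
T=eyes.snapshot("top")
import h
h.amber=lambda img:(lambda q:((q[...,0]<22)&(q[...,1]>75)&(q[...,2]>15)).astype(np.uint8))(cv2.cvtColor(img,cv2.COLOR_RGB2HSV))
m=blob(T["img"],240,375,160,200)
p,f=fit([(T,m)],[586,-10,151.7],66);print(p,f,"base y",p[1]+60,"mouth y",p[1]-110)
E
```

```text
time: 14.7
tool_pos: [579.0, -156.8, 60.4]
tcp_rot: [180.0, 0.0, 86.9]
ft_force: [-0.3, -0.5, 0.5]
finger_gap: 0.1
grip_force: 0.0
time: 15.7
tool_pos: [580.1, -126.9, 59.8]
tcp_rot: [180.0, 0.0, 86.9]
ft_force: [-0.7, 0.0, 0.1]
finger_gap: -0.4
grip_force: 0.7
[584.98317233  -2.95305893 151.60118611] 0.4180947264750649 base y 57.04694107169888 mouth y -112.95305892830112
```

```bash
python3 -m handwheel '{"series": [[[0.3,0,0,0,0,0,0],[0.6,0,0,0,0,0,0],[0.9,0,0,0,0,0,0],[1.2,0,0,0,0,0,0]]]}';python3 -m handwheel '{"series": [[[0.3,0,0,0,0,0,0],[0.6,0,0,0,0,0,0],[0.9,0,0,0,0,0,0],[1.2,0,0,0,0,0,0],[1.5,0,0,0,0,0,0],[1.8,0,0,0,0,0,0],[2.1,0,0,0,0,0,0],[2.4,0,0,0,0,0,0]]]}'
```

```text
time: 16.25
tool_pos: [580.8, -114.6, 59.8]
tcp_rot: [180.0, -0.0, 86.9]
ft_force: [0.0, -1.2, -0.4]
finger_gap: 0.2
grip_force: 0.7
time: 17.25
tool_pos: [582.1, -90.7, 59.8]
tcp_rot: [180.0, 0.0, 86.9]
ft_force: [-1.2, -2.0, -0.8]
finger_gap: -0.1
grip_force: 0.8
```

```bash
python3 - <<'E'
from h import *
T=eyes.snapshot("top");S=eyes.snapshot("scene")
c=np.zeros((600,800,3),np.uint8)
c[:300]=cv2.resize(T["img"][145:220,195:395,::-1],(800,300));c[300:,:400]=cv2.resize(S["img"][210:330,300:460,::-1],(400,300))
cv2.imwrite("pics/g5.png",c)
E
```

```text
(no output)
```

View pics/g5.png

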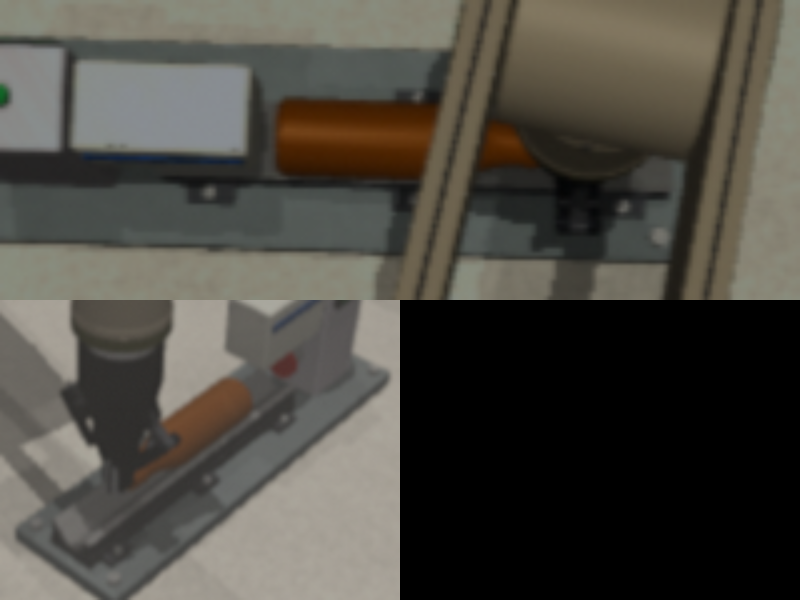

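The bottle is sliding straight, its base now at top pixel ~(264,179), with a push of about 2 N. Roughly 77 mm remains.

```bash
python3 -m handwheel '{"series": [[[0.3,0,0,0,0,0,0],[0.6,0,0,0,0,0,0],[0.9,0,0,0,0,0,0],[1.2,0,0,0,0,0,0],[1.5,0,0,0,0,0,0],[1.8,0,0,0,0,0,0],[2.1,0,0,0,0,0,0],[2.4,0,0,0,0,0,0],[2.7,0,0,0,0,0,0],[3,0,0,0,0,0,0],[3.3,0,0,0,0,0,0],[3.6,0,0,0,0,0,0]]]}';python3 -m handwheel '{"series": [[[0.3,0,0,0,0,0,0],[0.6,0,0,0,0,0,0],[0.9,0,0,0,0,0,0],[1.2,0,0,0,0,0,0],[1.5,0,0,0,0,0,0],[1.8,0,0,0,0,0,0],[2.1,0,0,0,0,0,0],[2.4,0,0,0,0,0,0]]]}'
```

```text
time: 18.85
tool_pos: [584.0, -54.8, 59.8]
tcp_rot: [180.0, 0.0, 86.9]
ft_force: [-0.4, -2.4, -0.6]
finger_gap: -0.1
grip_force: 0.8
time: 19.85
tool_pos: [585.3, -30.8, 59.8]
tcp_rot: [180.0, -0.0, 86.9]
ft_force: [0.9, -0.2, 0.4]
finger_gap: 0.1
grip_force: 0.9
```

Now 1 mm rows, checking the force often.

```bash
python3 -m handwheel '{"series": [[[0.1,0,0,0,0,0,0],[0.2,0,0,0,0,0,0],[0.3,0,0,0,0,0,0],[0.4,0,0,0,0,0,0],[0.5,0,0,0,0,0,0],[0.6,0,0,0,0,0,0],[0.7,0,0,0,0,0,0],[0.8,0,0,0,0,0,0],[0.9,0,0,0,0,0,0],[1,0,0,0,0,0,0]]]}';python3 -m handwheel '{"series": [[[0.05,0,0,0,0,0,0],[0.1,0,0,0,0,0,0],[0.15,0,0,0,0,0,0],[0.2,0,0,0,0,0,0]]]}'
```

```text
time: 21.1
tool_pos: [585.8, -20.9, 59.8]
tcp_rot: [180.0, -0.0, 86.9]
ft_force: [0.2, -2.6, -0.5]
finger_gap: 0.2
grip_force: 1.0
time: 21.6
tool_pos: [585.9, -19.0, 59.8]
tcp_rot: [180.0, -0.0, 86.9]
ft_force: [0.8, -2.1, 0.8]
finger_gap: -0.3
grip_force: 1.0
```

```bash
python3 -m handwheel '{"series": [[[0.05,0,0,0,0,0,0],[0.1,0,0,0,0,0,0],[0.15,0,0,0,0,0,0],[0.2,0,0,0,0,0,0]]]}';python3 -m handwheel '{"series": [[[0.05,0,0,0,0,0,0],[0.1,0,0,0,0,0,0],[0.1,0,0,0,0,0,0]]]}'; python3 -m handwheel '{"series": [[[0.05,0,0,0,0,0,0],[0.1,0,0,0,0,0,0],[0.1,0,0,0,0,0,0]]]}'
```

```text
time: 22.1
tool_pos: [586.0, -17.0, 59.8]
tcp_rot: [-180.0, 0.0, 86.9]
ft_force: [0.4, -1.4, -0.7]
finger_gap: 0.2
grip_force: 1.0
time: 22.48
tool_pos: [586.1, -15.9, 59.8]
tcp_rot: [-180.0, -0.0, 86.9]
ft_force: [0.9, -2.1, 0.5]
finger_gap: -0.0
grip_force: 0.8
time: 22.85
tool_pos: [586.1, -14.9, 59.8]
tcp_rot: [180.0, -0.0, 86.9]
ft_force: [0.2, -2.0, 0.3]
finger_gap: -0.0
grip_force: 0.8
```

```bash
python3 -m handwheel '{"series": [[[0.05,0,0,0,0,0,0],[0.1,0,0,0,0,0,0],[0.1,0,0,0,0,0,0]]]}';python3 -m handwheel '{"series": [[[0.05,0,0,0,0,0,0],[0.1,0,0,0,0,0,0],[0.1,0,0,0,0,0,0]]]}'; python3 -m handwheel '{"series": [[[0.05,0,0,0,0,0,0],[0.1,0,0,0,0,0,0],[0.1,0,0,0,0,0,0]]]}'
```

```text
time: 23.22
tool_pos: [586.2, -14.8, 59.8]
tcp_rot: [-180.0, 0.1, 86.9]
ft_force: [1.2, -5.8, 0.7]
finger_gap: -0.2
grip_force: 3.0
time: 23.6
tool_pos: [586.2, -14.8, 59.8]
tcp_rot: [-180.0, 0.1, 86.9]
ft_force: [-0.1, -9.4, 0.6]
finger_gap: -0.4
grip_force: 5.1
time: 23.98
tool_pos: [586.2, -14.7, 59.9]
tcp_rot: [180.0, 0.2, 86.9]
ft_force: [-0.7, -14.4, 1.1]
finger_gap: -0.2
grip_force: 7.2
```

The base is home: the TCP stopped at y ≈ −14.8 mm while the force rose to 14 N, close to the predicted −13.7 mm. I'll back off and take a last look.

```bash
python3 -m handwheel '{"series": [[[-0.2,0,0,0,0,0,0],[-0.5,0,0,0,0,0,0],[-1.5,0,0,0,0,0,0],[-4,0,0,0,0,0,0],[-8,0,-1,0,0,0,0],[-12,0,-4,0,0,0,0],[-16,0,-8,0,0,0,0],[-20,0,-10,0,0,0,0],[-20,0,-10,0,0,0,0],[-20,0,-10,0,0,0,0]]]}'; python3 - <<'E'
from h import *
T=eyes.snapshot("top");S=eyes.snapshot("scene")
c=np.zeros((600,800,3),np.uint8)
c[:300]=cv2.resize(T["img"][145:220,195:395,::-1],(800,300));c[300:,:]=cv2.resize(S["img"][205:265,330:490,::-1],(800,300))
cv2.imwrite("pics/g6.png",c)
E
```

```text
time: 25.22
tool_pos: [575.1, -211.3, 158.9]
tcp_rot: [-179.9, -0.1, 86.9]
ft_force: [-0.9, 1.2, 0.7]
finger_gap: 0.1
grip_force: 0.0
```

View pics/g6.png

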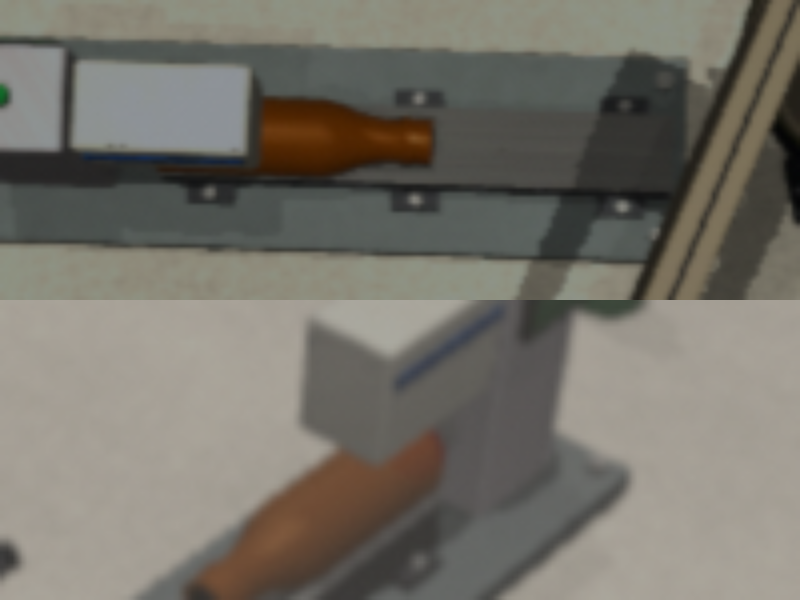

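The bottle lies in the V under the head, its base against the red stop at scene pixel ~(417,294) and its mouth at top pixel (303,180). The robot is clear.

```bash
python3 -c "
from bench import r
print(r.hand_in())"
```

```text
the job is handed in; nothing more can be done
None
```

The amber bottle is lying in the V-bed under the sensor head with its base home against the red stop, the arm is clear, and I handed the job in at about 25 s; no verdict was returned.

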